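# Blow the grit off a hub stud, snap its dust cap on and keep it pressed home

## Robot

A 7-joint arm with a two-finger parallel gripper is mounted at the origin on the work surface. World frame = base frame: x ahead of the robot, y to its left, z up, the work surface at z = 0. Lengths are in m, angles in rad, forces in N, time in s.
With the tool pointing down it reaches from about 0.425 to 0.925 m from the base axis. Payload 6.8 kg.
Tool frame: the origin (TCP) lies at the very end of the fingers, on their centre line; the grasp point (between the pads) lies 19 mm behind it; z points along the fingers, y is the line along which they close (so a half turn about z gives the same grasp; the last joint's range is limited). The gripper opens to 85 mm and grips with 20 to 120 N. Pads are 22 mm wide; open, the fingers measure 114 mm over their backs; the gripper's body (76 mm by 85 mm) begins 54 mm behind the grasp point. The pads swing forward as they close: fully open they stand 13 mm farther back than shut.
Start: joints at [-1.428, 0.477, 0.022, 1.555, -0.011, 1.109, -0.083], TCP at [0.168, 0.654, 0.231] pointing down, gripper open.
Joint ranges: [-2.96, 2.96], [-0.34, 2.1], [-1.41, 1.46], [0.24, 2.44], [-1.37, 4.51], [0.17, 1.92], [-2.96, 2.96]. Speed limits (rad/s): [2.39, 2.39, 3.14, 3.14, 3.14, 3.14, 3.14].

## Interface

Orientations are given as a rotation vector (axis times angle).
In Python, from bench import monitor, optics, r gives the robot as it stands.
- The arm moves only by the shell command python3 -m crank 'ROWS' [OPENING] [FORCE]. ROWS is JSON, a list of rows, each a list of 2 entries, a list of its own where there are three numbers: the shift along the tool's x, y, z in cm, then the turn, a rotation vector about the tool's x, y, z in rad. A call has 1 to 5 rows; each row shifts and turns the commanded pose from where the row before left it, along the tool's axes as they then stand; what a row does not reach is not made up. A row lasts 1/10 s, in which the tool goes at most 50 mm and 8.59 degrees, less where a joint would pass 70% of its speed; a pose out of reach is approached as far as the arm can. A call is refused whole if a number of a shift passes 5 or a number of a turn 0.15, either way. A call with a gripper value outside its range is refused whole. OPENING is the finger opening in cm, from 0 to 8.54, set as the call begins (- or left out, the last holds). The fingers move at their own pace and stop on an object; FORCE is the grip in N (left out, the last holds). Time passes only in rows, so rows that do not move let the fingers close. It gives the time, the measured TCP pose, the force, the opening and the grip force at its end, in the units of the state.
- monitor.get_obs(): the state, without advancing time (a new reading comes with each control period).
- optics.grab_frame(name): name is "side" or "top"; returns (picture, depth): 420x560x3 uint8, red, green, blue; 420x560 float32, m along the optical axis (not along the pixel's ray), 0 where there is no reading.
- optics.camera_model(name): a dict with "vertical_fov" (degrees; the focal length in pixels is half the picture's height over the tangent of half this angle, whatever the lens; pixels are square), "cx", "cy" (the principal point, pixels), "D" ([k1, k2, p1, p2, k3] as OpenCV has them; the pictures are not rectified), "R" (3x3) and "t" (3): a world point X has camera coordinates R X + t. Camera axes: x right, y down, z forward; pixel columns grow to the right and rows downward; lengths in m; the calibration is good to about 2 mm. A picture is of the moment at which its call begins. camera_model takes no time and is no camera call.
- r.hand_in(): hands the job in; it is judged then, once.
The state is a dict: "clock": time; "joints": joint angles; "qvel": joint speeds; "tau": joint torques, N m; "tcp_pos": TCP position; "orientation": TCP orientation; "contact_force": force on the tool from outside, world axes, zero at the start; "moment": the same for the moment, N m; "grip_width": finger opening in m; "gripper_force": force on a finger pad.
Only numpy, scipy, OpenCV 4.12 (cv2) and the standard library are available. Lean on these libraries where they do the work, as an engineer would, in place of code of your own. Each camera call takes 0.05 s, during which the arm holds its last target. There are 200 camera calls.

## Task

Pick up the running air duster, point its nozzle straight at the bare stud on top of the upright hub from about 4 cm away, hold it there steadily for two seconds to blow off the grit, and lay it flat back on its rubber mat. Then take the middle-sized of the three dust caps from the red tray, push it straight down over the stud until it clicks, and carry on pressing after the click so that the sprung ring under it is well pushed in (about 2 to 3 mm). Finish still gripping the cap and pressing it down - do not let go - with everything else left where it is.

Things in the scene. Friction and masses are not known exactly. Their poses are not given: they have to be found in the camera images.
- duster: Battery air duster, running (it needs no trigger), grey plastic, about 160 g. Flat-sided body 110 x 26 x 30 mm (x, y, z) lying on the mat, from whose +x end a slim round steel nozzle sticks out 70 mm (17 mm thick for the first 15 mm, then 9 mm thick). Origin: centre of the underside of the body; +x points along the nozzle, z up. Grip it across its 26 mm width (y), near the origin.
- nozzle (a point): Mouth of the duster's nozzle, 125 mm ahead of the duster's origin (+x) and 18 mm above its underside; the air blows out along +x (same axes as the duster).
- mat: Black rubber mat fixed to the green shelf top, 240 x 120 x 3 mm (x, y, z); origin at the centre of its underside. The duster lies on it at the start and goes back on it.
- hub: Aluminium bicycle hub standing upright in an axle clamp fixed to the shelf top (clamp foot 110 x 80 mm, clamp 42 mm high). Origin: centre of the foot's underside; z up is the hub's axis. Two flanges of 66 mm diameter, the upper one's top at z = 78 mm; above it a boss of 38 mm diameter up to z = 94 mm with the sprung ring around it; the bare stud on top.
- stud (a point): Middle of the bare steel stud, on the hub's axis, 109 mm above the shelf top: the spot to blow at. Stud 23 mm diameter, its tapered tip at z = 122 mm; four sprung balls stand 4.5 mm out of its side at z = 107.5 mm. The cap's lip meets them with the cap's underside at about z = 113 mm; pushing over them takes some 8 to 12 N, which falls away (the click) at about z = 110 mm; from 104 mm the balls pull it down.
- seat_ring (a joint): How far the sprung grey ring around the foot of the stud is pushed down, in m: 0 free (its top at hub z = 98 mm), at most 0.004. Its spring starts at about 1 N and takes 3 N more for each mm, so 2.5 mm is about 9 N.
- seat_top (a point): Centre of the top face of the sprung ring (41 mm diameter) on the hub's axis, 98 mm above the shelf top when free; the cap's underside rests on it when fully home. It goes down with the ring.
- tray: Shallow red hard silicone tray fixed to the shelf top, 150 x 210 x 14 mm (x, y, z), walls and floor 5 mm thick; origin at the centre of its underside. The three caps stand in one row along its y, some 62 mm apart, in any order; there is room for fingers on the x sides of each cap.
- cap: The cap that fits: the middle-sized dust cap, black plastic, 44 mm diameter, 34 mm high, about 35 g, standing open end down in the tray. Origin: centre of its underside; z up, closed top at z = 34 mm. Hollow, with an inward lip of 26 mm bore, 4 mm high, at its lower rim.
- cap_small: Small dust cap, 30 mm diameter, 26 mm high, does not fit; stays in the tray.
- cap_large: Large dust cap, 62 mm diameter, 40 mm high, does not fit; stays in the tray.
- patch_tin: Closed flat metal patch tin, 88 x 58 x 23 mm, on the grey plastic turntable (170 mm diameter, 24 mm high); leave it alone.
- pump: Aluminium hand pump lying on the shelf top, 220 mm long, about 33 mm thick; leave it alone.
- file: Small steel file with wooden handle, 145 x 16 x 10 mm, lying on the shelf top; leave it alone.
- tyre_lever: Grey plastic tyre lever, 100 x 16 x 7 mm, lying on the shelf top; leave it alone.
- wrench: Steel wrench, 150 mm long, lying on the shelf top; leave it alone.
- jar: Closed jar, 60 mm diameter, 70 mm high, standing on the shelf top; leave it alone.
Not all that is in view belongs to the job. Leave any orange or purple look-alike of the cap alone. Leave any yellow look-alike of the duster alone.

How it is judged:
By the outcome, as a careful person would: the job done as asked, in the order asked, and still so for the second after the job is handed in, while the arm keeps its last pose, push and grip.
It also fails if it takes over 54 s, if anything falls off the work surface, if the arm or the gripper's body presses on something with over 40 N, if the wrist force passes 120 N, or if a joint passes its speed limit or range.

## Working session

There is one attempt and no reset: what is moved stays moved. The work goes in short steps, Python scripts to look and compute and a shell command to move; the robot and the scene stay as the last step left them, time stands still between calls to the robot, and variables do not carry over. Pictures are saved under pics/ and viewed, at most 10 in all, crops included, and the job is handed in when it is done.

```bash
ls; mkdir -p pics
python3 - <<'E'
from bench import monitor, optics, r
import cv2,numpy as np
print(monitor.get_obs())
for n in("top","side"):
    p,d=optics.grab_frame(n); m=optics.camera_model(n); print(n,m)
    cv2.imwrite(f"pics/{n}0.png",cv2.resize(p[:,:,::-1],(784,588),interpolation=cv2.INTER_CUBIC)); np.savez(f"{n}0.npz",p=p,d=d)
E
```

```text
pics
{'clock': 0.0, 'joints': array([-1.42809786,  0.47780351,  0.02236838,  1.55646192, -0.01150973,
        1.1093208 , -0.08312353]), 'qvel': array([-0.00033925, -0.00037275, -0.00151474, -0.00157071,  0.00079744,
       -0.00147274, -0.00091106]), 'tau': array([-5.25512041e-04, -5.96463311e+01,  1.60773519e+00, -2.81187218e+01,
        1.24431317e-02,  9.46426706e-03, -3.08325632e-06]), 'tcp_pos': array([0.16739985, 0.65328863, 0.23031958]), 'orientation': array([-3.92959822e-01, -3.11682736e+00,  2.92608414e-03]), 'contact_force': array([-0.40373813,  0.09545241,  0.10687069]), 'moment': array([0.00763729, 0.01331827, 0.03983198]), 'gripper_force': 0.0, 'grip_width': 0.08545754952241626}
top {'vertical_fov': 50.62888786285637, 'cx': 284.6759826937034, 'cy': 206.47821707122026, 'D': array([-0.01309616,  0.        ,  0.        ,  0.        ,  0.        ]), 'R': array([[ 0.02108153, -0.99954436, -0.02160185],
       [-0.99705926, -0.01942702, -0.07413111],
       [ 0.07367767,  0.02310112, -0.99701451]]), 't': array([-0.10872868,  0.48462399,  1.37632927])}
side {'vertical_fov': 57.570772151957776, 'cx': 278.32175834903785, 'cy': 209.45445229746804, 'D': array([0.01286039, 0.        , 0.        , 0.        , 0.        ]), 'R': array([[-0.98125228, -0.19220601, -0.01417074],
       [-0.13894957,  0.75648435, -0.63908093],
       [ 0.13355514, -0.62513061, -0.76900894]]), 't': array([0.47118664, 0.21762667, 1.02461042])}
```

View pics/top0.png

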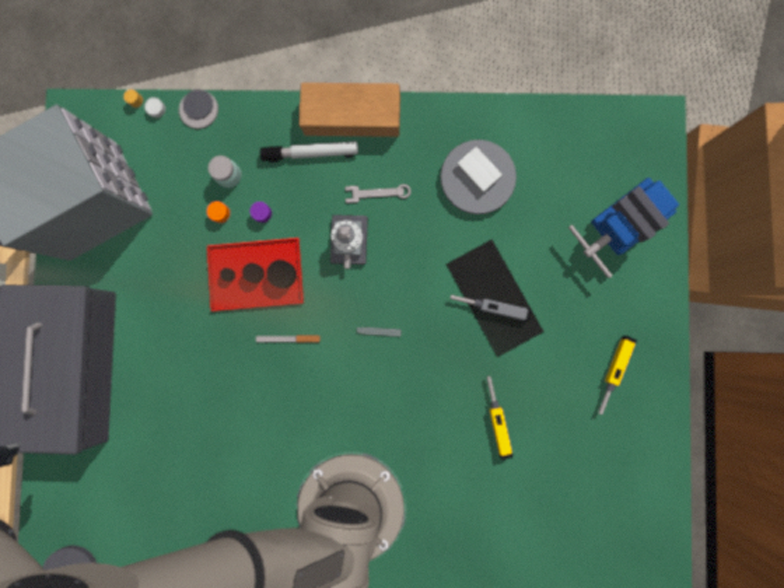

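View pics/side0.png

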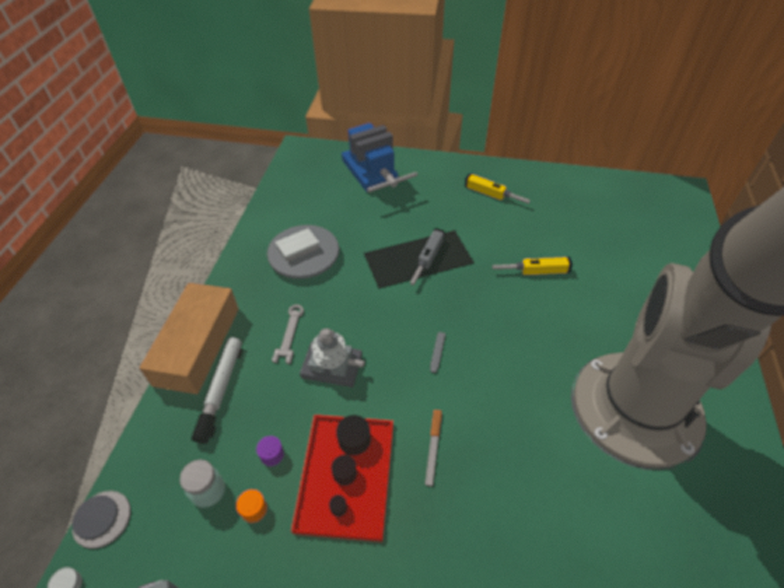

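The pictures are at 1.4× scale. Candidates for the duster are the grey one on the mat at (500,307) and the yellow look-alikes at (500,430) and (620,362), so I choose the grey one. Candidates for the cap are the black caps in the tray, small (227,275), middle (252,273) and large (282,274), plus orange (217,212) and purple (260,212). I choose the middle black one. The hub is at (347,238). Next I check with a close crop and measure.

```bash
cat > h.py <<'E'
import numpy as np,cv2
from bench import monitor,optics,r
from scipy.spatial.transform import Rotation as Ro
def K(m): 
    f=210/np.tan(np.radians(m["vertical_fov"]/2)); return np.array([[f,0,m["cx"]],[0,f,m["cy"]],[0,0,1.]])
def cloud(n,d):
    m=optics.camera_model(n); v,u=np.mgrid[:420,:560]
    q=cv2.undistortPoints(np.stack([u,v],-1).reshape(-1,1,2).astype(float),K(m),m["D"]).reshape(420,560,2)
    c=np.dstack([q*d[...,None],d]); return (c-m["t"])@m["R"]
def pix(n,X):
    m=optics.camera_model(n); return cv2.projectPoints(np.atleast_2d(X).astype(float),cv2.Rodrigues(m["R"])[0],m["t"],K(m),m["D"])[0][:,0]
E
python3 - <<'E'
from h import *
def rep(W,sel,lo,hi,name):
    k=sel&(W[...,2]>lo)&(W[...,2]<hi); P=W[k]; 
    if len(P)<5: print(name,len(P)); return
    mn,mx=P.min(0),P.max(0)
    (cx,cy),(a,b),t=cv2.minAreaRect((P[:,:2]*1000).astype(np.float32))
    print(name,len(P),"mean",P.mean(0).round(4),"med z",np.median(P[:,2]).round(4),"mid",((mn+mx)/2).round(4),"ext",(mx-mn).round(3),"rect",round(cx,1),round(cy,1),round(a),round(b),round(t,1))
C={}
for n in("top","side"):
    z=np.load(n+"0.npz"); p,d=z["p"],z["d"]; W=cloud(n,d); W[d==0]=9
    hsv=cv2.cvtColor(p,cv2.COLOR_RGB2HSV)
    C[n]=(p,W,hsv)
W=C["top"][1]
def at(n,x,y): return C[n][1][int(y/1.4),int(x/1.4)].round(4)
for q in [(500,307),(460,299),(347,238),(252,271),(282,272),(227,273),(400,290)]: print(q,at("top",*q))
cen={"duster":at("top",500,307),"hub":at("top",347,238),"cap":at("top",252,273),"capL":at("top",282,274),"capS":at("top",227,275)}
for n in C:
    p,W,hsv=C[n]
    near=lambda c,R:np.hypot(W[...,0]-c[0],W[...,1]-c[1])<R
    print(n)
    rep(W,near(cen["duster"],.13),.025,.05,"duster body top")
    rep(W,near(cen["duster"],.15),.012,.05,"duster all")
    rep(W,near(cen["hub"],.06),.100,.13,"stud")
    rep(W,near(cen["hub"],.06),.070,.083,"flange")
    rep(W,near(cen["hub"],.06),.088,.102,"ring")
    rep(W,near(cen["cap"],.03),.030,.05,"cap")
    rep(W,near(cen["capL"],.04),.037,.055,"capL")
    rep(W,near(cen["capS"],.025),.025,.05,"capS")
    red=(hsv[...,1]>170)&((hsv[...,0]<8)|(hsv[...,0]>172))
    rep(W,red&near(cen["cap"],.16),.0,.03,"tray")
    blk=(p.max(2)<50); rep(W,blk&near(cen["duster"],.16),-.01,.01,"mat")
    g=(hsv[...,0]>60)&(hsv[...,0]<90)&(hsv[...,1]>120); rep(W,g&near(cen["hub"],.12),-.02,.02,"shelf")
p=C["top"][0]
a=cv2.resize(p[150:260,140:250],(396,396),interpolation=cv2.INTER_CUBIC);b=cv2.resize(p[160:260,300:400],(396,396),interpolation=cv2.INTER_CUBIC)
cv2.imwrite("pics/crop0.png",np.hstack([a,b])[:,:,::-1])
E
```

```text
(500, 307) [ 0.451  -0.3227  0.0367]
(460, 299) [ 0.4683 -0.2341  0.0271]
(347, 238) [0.5856 0.0124 0.11  ]
(252, 271) [0.5212 0.2284 0.0352]
(282, 272) [0.5183 0.1602 0.0451]
(227, 273) [0.5143 0.2861 0.0307]
(400, 290) [ 0.4866 -0.0995 -0.0035]
top
duster body top 360 mean [ 0.4479 -0.325   0.033 ] med z 0.0333 mid [ 0.448  -0.3032  0.034 ] ext [0.053 0.176 0.018] rect 453.2 -302.6 179 27 77.5
duster all 406 mean [ 0.4491 -0.3202  0.0315] med z 0.0327 mid [ 0.4937 -0.3269  0.0276] ext [0.194 0.229 0.031] rect 473.7 -321.2 191 146 50.8
stud 95 mean [0.5976 0.0164 0.1135] med z 0.1151 mid [0.5974 0.0168 0.114 ] ext [0.039 0.036 0.028] rect 598.7 15.2 40 34 23.1
flange 177 mean [0.5963 0.016  0.0787] med z 0.0787 mid [0.5995 0.0178 0.0776] ext [0.062 0.064 0.011] rect 598.1 17.6 61 60 48.0
ring 71 mean [0.5963 0.0174 0.0981] med z 0.0981 mid [0.5978 0.0187 0.097 ] ext [0.04 0.04 0.01] rect 597.7 18.0 39 39 63.9
cap 162 mean [0.5167 0.2288 0.0396] med z 0.04 mid [0.5164 0.2296 0.0398] ext [0.041 0.042 0.018] rect 516.4 229.4 41 42 2.6
capL 313 mean [0.5151 0.1645 0.046 ] med z 0.046 mi
[... 1246 characters left out ...]
.035 0.011] rect 595.8 23.5 40 32 13.7
cap 269 mean [0.5148 0.2328 0.039 ] med z 0.0392 mid [0.5152 0.2322 0.0372] ext [0.043 0.043 0.013] rect 514.6 231.6 41 42 15.4
capL 468 mean [0.5134 0.1685 0.0451] med z 0.0452 mid [0.5141 0.167  0.0438] ext [0.061 0.061 0.013] rect 514.0 167.2 60 61 86.2
capS 137 mean [0.5105 0.2914 0.0314] med z 0.0315 mid [0.5109 0.2906 0.031 ] ext [0.029 0.029 0.009] rect 510.9 290.4 28 29 14.2
tray 4094 mean [0.5127 0.248  0.0066] med z 0.0058 mid [0.5129 0.2322 0.0148] ext [0.166 0.22  0.03 ] rect 513.6 232.1 149 209 5.8
mat 427 mean [ 0.4612 -0.3112  0.0033] med z 0.0032 mid [ 0.4731 -0.31    0.0034] ext [0.244 0.199 0.011] rect 471.5 -309.1 228 113 29.0
shelf 0
```

View pics/crop0.png

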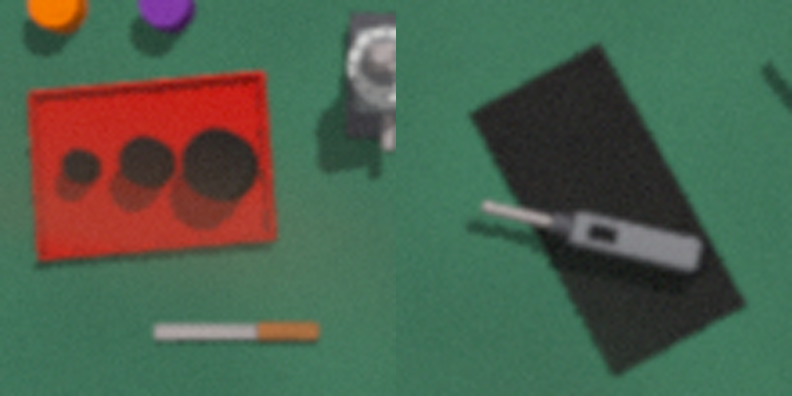

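The crop confirms both choices. The middle black cap is at crop (147,162), between the small (80,166) and large (219,165). The grey duster is at crop (635,242), with its nozzle to the left, mouth at (487,207). Next a helper to work out the shifts in tool axes.

```bash
cat >> h.py <<'E'
def go(pos,yaw,o=None):
    "tool-down goal with tool y along +-yaw(deg); prints turn and shift (cm, before / after the turn)"
    o=o or monitor.get_obs(); R=Ro.from_rotvec(o["orientation"]).as_matrix()
    best=None
    for k in(0,180):
        a=np.radians(yaw+k); y=np.array([np.cos(a),np.sin(a),0]); z=np.array([0,0,-1.]); G=np.c_[np.cross(y,z),y,z]
        w=Ro.from_matrix(R.T@G).as_rotvec()
        if best is None or np.linalg.norm(w)<np.linalg.norm(best[0]): best=(w,G)
    w,G=best; d=(np.array(pos)-o["tcp_pos"])*100
    print("turn",w.round(3),"shift before",(R.T@d).round(2),"after",(G.T@d).round(2))
def st():
    o=monitor.get_obs(); R=Ro.from_rotvec(o["orientation"]).as_matrix()
    print(round(o["clock"],2),"tcp",o["tcp_pos"].round(4),"y-yaw",np.degrees(np.arctan2(R[1,1],R[0,1])).round(2),"z",R[:,2].round(3),"F",o["contact_force"].round(1),"w",round(o["grip_width"],4),"g",round(o["gripper_force"],1),"j",o["joints"].round(2))
E
python3 - <<'E'
from h import *
st(); go([.5,.15,.23],167.5); go([.445,-.335,.2],167.5)
E
```

```text
0.1 tcp [0.1674 0.6534 0.2304] y-yaw 75.63 z [-0.    -0.002 -1.   ] F [-0.   0.3  0.1] w 0.0854 g 0.0 j [-1.43  0.48  0.02  1.56 -0.01  1.11 -0.08]
turn [-1.000e-03  1.000e-03  1.538e+00] shift before [-44.71 -40.51   0.11] after [-4.194e+01  4.336e+01  4.000e-02]
turn [-1.000e-03  1.000e-03  1.538e+00] shift before [-51.42 -88.85   3.19] after [-90.49  48.49   3.04]
```

```bash
python3 -m crank '[[[-4.8,0,0],[0,0,0.075]],[[-4.8,0,0],[0,0,0.075]],[[-4.8,0,0],[0,0,0.075]],[[-4.8,0,0],[0,0,0.075]],[[-4.8,0,0],[0,0,0.075]]]'
python3 -m crank '[[[-4.8,0,0],[0,0,0.075]],[[-4.8,0,0],[0,0,0.075]],[[-4.8,0,0],[0,0,0.075]],[[-4.8,0,0],[0,0,0.075]],[[-4.8,0,0],[0,0,0.075]]]'
python3 -c "
from h import *
st(); go([.445,-.335,.2],167.5)"
```

```text
clock: 0.6
tcp_pos: [0.3888, 0.5597, 0.2308]
orientation: [-0.971, -2.988, 0.001]
contact_force: [0.3, 0.3, -0.2]
grip_width: 0.0856
gripper_force: 0.0
clock: 1.1
tcp_pos: [0.5587, 0.3921, 0.2308]
orientation: [-1.511, -2.754, 0.001]
contact_force: [0.8, -0.0, 0.1]
grip_width: 0.0857
gripper_force: 0.0
1.1 tcp [0.5587 0.3921 0.2308] y-yaw 32.49 z [-0. -0. -1.] F [ 0.8 -0.   0.1] w 0.0857 g 0.0 j [-0.9   0.5   0.28  1.55 -0.15  1.11 -0.01]
turn [-0.     0.     0.785] shift before [-55.22 -48.64   3.11] after [-73.45   4.64   3.08]
```

```bash
python3 -m crank '[[[-4.5,-1,0],[0,0,0.13]],[[-4.5,-1,0],[0,0,0.13]],[[-4.5,-1,0],[0,0,0.13]],[[-4.5,-1,0],[0,0,0.13]],[[-4.5,-1,0],[0,0,0.13]]]' >/dev/null
python3 -m crank '[[[-4.8,0,0],[0,0,0.027]],[[-4.8,0,0],[0,0,0.027]],[[-4.8,0,0],[0,0,0.027]],[[-4.8,0,0],[0,0,0.027]],[[-4.8,0,0],[0,0,0.027]]]'
python3 -c "
from h import *
st(); go([.445,-.335,.12],167.5)"
```

```text
clock: 2.1
tcp_pos: [0.5455, -0.0714, 0.2312]
orientation: [-2.448, -1.969, 0.0]
contact_force: [0.3, 0.3, -0.3]
grip_width: 0.0854
gripper_force: 0.0
2.1 tcp [ 0.5455 -0.0714  0.2312] y-yaw -12.38 z [-0.  0. -1.] F [ 0.3  0.3 -0.3] w 0.0854 g 0.0 j [-0.46  0.3   0.59  1.89 -0.2   1.01 -0.  ]
turn [-0.    -0.     0.002] shift before [-27.9   -4.17  11.11] after [-27.91  -4.11  11.12]
```

```bash
python3 -m crank '[[[-4.6,-0.7,0],[0,0,0]],[[-4.6,-0.7,0],[0,0,0]],[[-4.6,-0.7,1],[0,0,0]],[[-4.6,-0.7,2],[0,0,0]],[[-4.6,-0.7,2],[0,0,0]]]' 6 60 >/dev/null
python3 -m crank '[[[-4.6,-0.6,2],[0,0,0]],[[-0.3,0,2],[0,0,0]],[[0,0,2],[0,0,0]],[[0,0,0],[0,0,0]],[[0,0,0],[0,0,0]]]'
python3 - <<'E'
from h import *
st(); go([.445,-.335,.006],167.5)
p,d=optics.grab_frame("top");q,_=optics.grab_frame("side")
X=monitor.get_obs()["tcp_pos"]
u,v=pix("top",[.445,-.335,.03])[0].astype(int);a,b=pix("side",[.445,-.335,.03])[0].astype(int);print(u,v,a,b,pix("top",X),pix("side",X))
c=lambda p,u,v:cv2.resize(p[v-45:v+45,u-45:u+45],(396,396),interpolation=cv2.INTER_CUBIC)
cv2.imwrite("pics/g1.png",np.hstack([c(p,u,v),c(q,a,b)])[:,:,::-1])
E
```

```text
clock: 3.1
tcp_pos: [0.4471, -0.3317, 0.122]
orientation: [-2.446, -1.97, 0.001]
contact_force: [1.0, -0.8, -0.6]
grip_width: 0.0596
gripper_force: 0.0
3.1 tcp [ 0.4471 -0.3317  0.122 ] y-yaw -12.31 z [-0.001  0.    -1.   ] F [ 1.  -0.8 -0.6] w 0.0596 g 0.0 j [ 0.07  0.48  0.6   1.97 -0.37  0.81  0.65]
turn [-0.001 -0.     0.003] shift before [-0.36 -0.13 11.6 ] after [-0.36 -0.14 11.6 ]
360 221 307 174 [[364.4396992  218.72551891]] [[308.23449732 153.78116166]]
```

View pics/g1.png

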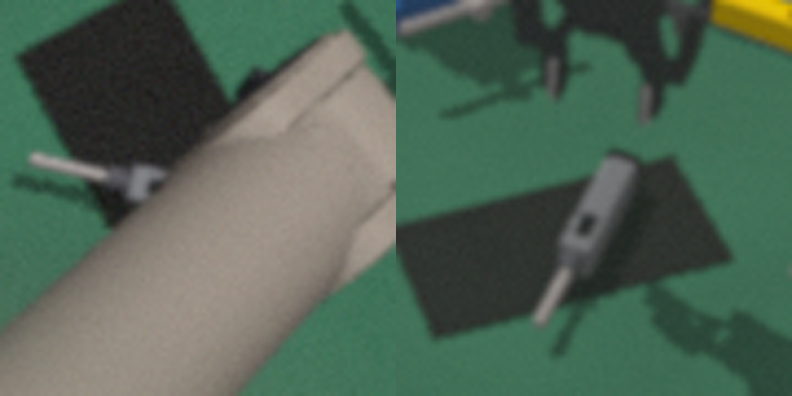

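Both fingertips, at (552,92) and (645,115), straddle the duster at (600,210) as projected. I descend and grip.

```bash
python3 -m crank '[[[-0.3,-0.1,3],[0,0,0]],[[0,0,3],[0,0,0]],[[0,0,3],[0,0,0]],[[0,0,1.5],[0,0,0]],[[0,0,1],[0,0,0]]]' >/dev/null
python3 -m crank '[[[0,0,0],[0,0,0]],[[0,0,0],[0,0,0]]]'
python3 -m crank '[[[0,0,0],[0,0,0]],[[0,0,0],[0,0,0]],[[0,0,0],[0,0,0]],[[0,0,0],[0,0,0]],[[0,0,0],[0,0,0]]]' 1.5 60
python3 -c "
from h import *
st(); go([.561,-.143,.095],167.5)"
```

```text
clock: 3.9
tcp_pos: [0.4463, -0.3352, 0.008]
orientation: [2.446, 1.969, 0.001]
contact_force: [-0.3, 0.3, 0.8]
grip_width: 0.0599
gripper_force: 0.0
clock: 4.4
tcp_pos: [0.4461, -0.3351, 0.008]
orientation: [2.446, 1.969, 0.001]
contact_force: [-1.1, 0.4, 6.6]
grip_width: 0.025
gripper_force: 60.8
4.4 tcp [ 0.4461 -0.3351  0.008 ] y-yaw -12.32 z [ 0.001 -0.    -1.   ] F [-1.1  0.4  6.6] w 0.025 g 60.8 j [ 0.18  0.65  0.46  2.01 -0.51  0.59  0.78]
turn [0.001 0.    0.003] shift before [21.22  7.13 -8.69] after [21.24  7.06 -8.7 ]
```

```bash
python3 -m crank '[[[0,0,-1],[0,0,0]],[[0,0,-2],[0,0,0]],[[0,0,-3],[0,0,0]],[[0,1,-2.8],[0,0,0]],[[2,2,0],[0,0,0]]]' >/dev/null
python3 -m crank '[[[3,2.1,0],[0,0,0]],[[4,2,0],[0,0,0]],[[4,0,0],[0,0,0]],[[3,0,0],[0,0,0]],[[2,0,0],[0,0,0]]]'
python3 -m crank '[[[0,0,0],[0,0,0]],[[0,0,0],[0,0,0]]]' >/dev/null
python3 - <<'E'
from h import *
st(); go([.561,-.143,.096],167.5)
p,d=optics.grab_frame("top");q,e=optics.grab_frame("side"); np.savez("n1.npz",p=p,d=d,q=q,e=e)
N=[.552,-.045,.109]
u,v=pix("top",N)[0].astype(int);a,b=pix("side",N)[0].astype(int);print(u,v,a,b)
c=lambda p,u,v:cv2.resize(p[v-35:v+35,u-45:u+45],(396,308),interpolation=cv2.INTER_CUBIC)
cv2.imwrite("pics/n1.png",np.hstack([c(p,u,v),c(q,a,b)])[:,:,::-1])
for n,dd in(("top",d),("side",e)):
    W=cloud(n,dd);W[dd==0]=9
    k=(W[...,2]>.098)&(W[...,2]<.121)&(abs(W[...,0]-.55)<.06)&(W[...,1]<-.01)&(W[...,1]>-.095); P=W[k]
    if len(P)<5: print(n,len(P));continue
    c0=P.mean(0);ax=np.linalg.svd(P-c0)[2][0];ax*=np.sign(ax[1]);s=(P-c0)@ax
    print(n,len(P),c0.round(4),"dir",ax.round(3),np.degrees(np.arctan2(ax[1],ax[0])).round(1),"ends",(c0+ax*s.max()).round(4),(c0+ax*s.min()).round(4))
E
```

```text
clock: 5.4
tcp_pos: [0.5539, -0.1706, 0.0952]
orientation: [-2.443, -1.973, -0.001]
contact_force: [0.5, -0.1, -0.9]
grip_width: 0.025
gripper_force: 59.6
5.6 tcp [ 0.5532 -0.1741  0.0954] y-yaw -12.28 z [ 0. -0. -1.] F [-0.3 -0.2 -1.5] w 0.025 g 59.6 j [-0.23  0.55  0.57  1.93 -0.41  0.78  0.36]
turn [0.    0.    0.004] shift before [ 3.2   0.1  -0.06] after [ 3.2   0.08 -0.06]
266 181 255 223
top 35 [ 0.577  -0.0689  0.1136] dir [0.162 0.984 0.073] 80.6 ends [ 0.5796 -0.0529  0.1148] [ 0.5743 -0.0852  0.1124]
side 46 [ 0.5739 -0.0726  0.1115] dir [ 0.237  0.971 -0.037] 76.3 ends [ 0.5791 -0.0515  0.1107] [ 0.5686 -0.0944  0.1123]
```

View pics/n1.png

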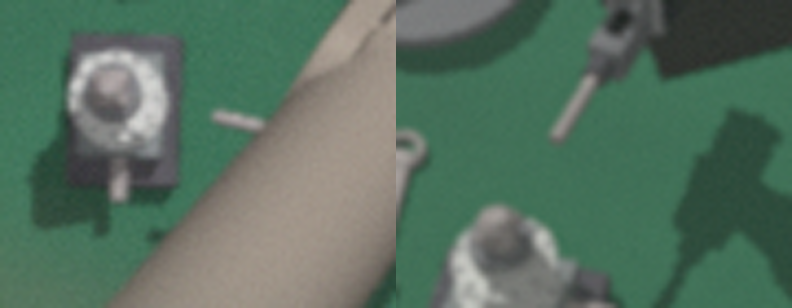

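The nozzle mouth, at left crop (215,116) and right crop (556,138), measures within about 1 mm of the arm's own prediction. The stud is at (112,85). I advance 3.3 cm, shift 1 mm sideways and hold.

```bash
python3 -m crank '[[[1,0.1,0],[0,0,0]],[[1,0,-0.05],[0,0,0]],[[0.8,0,0],[0,0,0]],[[0.5,0,0],[0,0,0]],[[0,0,0],[0,0,0]]]' > /dev/null
python3 -m crank '[[[0,0,0],[0,0,0]],[[0,0,0],[0,0,0]],[[0,0,0],[0,0,0]],[[0,0,0],[0,0,0]],[[0,0,0],[0,0,0]]]'
python3 - <<'E'
from h import *
o=monitor.get_obs();R=Ro.from_rotvec(o["orientation"]).as_matrix();d=R[:,0];m=o["tcp_pos"]+.125*d+[0,0,.013];s=np.array([.597,.020,.109]);print(m,s-m,np.linalg.norm(s-m),R.T@(s-m))
E
```

```text
clock: 6.7
tcp_pos: [0.5614, -0.1421, 0.0955]
orientation: [2.447, 1.97, 0.0]
contact_force: [-0.4, -0.0, -0.6]
grip_width: 0.0251
gripper_force: 59.6
[ 0.58807469 -0.02003187  0.10852058] [0.00892531 0.04003187 0.00047942] 0.041017580683479424 [ 0.04101444  0.00016468 -0.00048043]
```

Aimed within 0.5 mm at 41 mm; hold for 2.5 s, then retreat straight back the way it came.

```bash
for i in 1 ; do
python3 -m crank '[[[0,0,0],[0,0,0]],[[0,0,0],[0,0,0]],[[0,0,0],[0,0,0]],[[0,0,0],[0,0,0]],[[0,0,0],[0,0,0]]]' >/dev/null
python3 -m crank '[[[0,0,0],[0,0,0]],[[0,0,0],[0,0,0]],[[0,0,0],[0,0,0]],[[0,0,0],[0,0,0]],[[0,0,0],[0,0,0]]]' >/dev/null
python3 -m crank '[[[0,0,0],[0,0,0]],[[0,0,0],[0,0,0]],[[0,0,0],[0,0,0]],[[0,0,0],[0,0,0]],[[0,0,0],[0,0,0]]]' >/dev/null
python3 -m crank '[[[0,0,0],[0,0,0]],[[0,0,0],[0,0,0]],[[0,0,0],[0,0,0]],[[0,0,0],[0,0,0]],[[0,0,0],[0,0,0]]]' >/dev/null
python3 -m crank '[[[0,0,0],[0,0,0]],[[0,0,0],[0,0,0]],[[0,0,0],[0,0,0]],[[0,0,0],[0,0,0]],[[0,0,0],[0,0,0]]]'; done
python3 -m crank '[[[-2,0,0],[0,0,0]],[[-4,0,0],[0,0,0]],[[-4,-1,0],[0,0,0]],[[-4,-2,0],[0,0,0]],[[-4,-2.2,0],[0,0,0]]]' >/dev/null
python3 -m crank '[[[-3,-2,0],[0,0,0]],[[0,0,3],[0,0,0]],[[0,0,3],[0,0,0]],[[0,0,0],[0,0,0]],[[0,0,0],[0,0,0]]]'
python3 -c "
from h import *
st(); go([.4461,-.3351,.008],167.68)"
```

```text
clock: 9.2
tcp_pos: [0.5614, -0.1419, 0.0955]
orientation: [2.447, 1.97, 0.0]
contact_force: [-0.2, -0.3, -2.1]
grip_width: 0.0251
gripper_force: 59.6
clock: 10.2
tcp_pos: [0.4461, -0.3318, 0.0357]
orientation: [-2.446, -1.97, 0.001]
contact_force: [0.0, -0.5, -0.5]
grip_width: 0.0249
gripper_force: 59.4
10.2 tcp [ 0.4461 -0.3318  0.0357] y-yaw -12.32 z [-0.001  0.    -1.   ] F [ 0.  -0.5 -0.5] w 0.0249 g 59.4 j [ 0.14  0.61  0.51  2.01 -0.48  0.64  0.75]
turn [-0.001 -0.    -0.   ] shift before [-0.32  0.07  2.77] after [-0.32  0.07  2.77]
```

```bash
python3 -m crank '[[[-0.3,0.05,1.2],[0,0,0]],[[0,0,0.8],[0,0,0]],[[0,0,0.5],[0,0,0]],[[0,0,0.2],[0,0,0]],[[0,0,0],[0,0,0]]]'
python3 -m crank '[[[0,0,0.05],[0,0,0]],[[0,0,0],[0,0,0]]]'
python3 -m crank '[[[0,0,0],[0,0,0]],[[0,0,0],[0,0,0]],[[0,0,0],[0,0,0]],[[0,0,0],[0,0,0]]]' 6
python3 -m crank '[[[0,0,-1],[0,0,0]],[[0,0,-3],[0,0,0]],[[0,0,-4],[0,0,0]],[[0,0,-5],[0,0,0]],[[0,0,-4.5],[0,0,0]]]'
python3 -c "
from h import *
st(); go([.5155,.2305,.15],5)"
```

```text
clock: 10.7
tcp_pos: [0.4461, -0.3347, 0.0084]
orientation: [-2.447, -1.97, 0.0]
contact_force: [0.6, -0.2, -1.2]
grip_width: 0.0248
gripper_force: 59.5
clock: 10.9
tcp_pos: [0.4462, -0.3348, 0.0081]
orientation: [2.447, 1.97, 0.0]
contact_force: [-0.3, -0.3, -1.2]
grip_width: 0.0251
gripper_force: 59.6
clock: 11.3
tcp_pos: [0.4462, -0.3349, 0.0081]
orientation: [2.447, 1.97, 0.0]
contact_force: [-0.7, 0.5, -0.3]
grip_width: 0.0599
gripper_force: 0.0
clock: 11.8
tcp_pos: [0.4457, -0.335, 0.1856]
orientation: [2.447, 1.969, -0.0]
contact_force: [0.7, -0.2, 0.6]
grip_width: 0.0599
gripper_force: 0.0
11.8 tcp [ 0.4457 -0.335   0.1856] y-yaw -12.36 z [ 0. -0. -1.] F [ 0.7 -0.2  0.6] w 0.0599 g 0.0 j [ 0.01  0.39  0.67  1.92 -0.3   0.93  0.61]
turn [ 0.     0.    -0.303] shift before [56.73 -5.29  3.54] after [55.72 11.88  3.56]
```

```bash
python3 -m crank '[[[4.7,0,0],[0,0,-0.1]],[[4.7,0.4,0],[0,0,-0.1]],[[4.7,0.8,0],[0,0,-0.103]],[[4.8,1,0],[0,0,0]],[[4.8,1,0],[0,0,0]]]' > /dev/null
python3 -m crank '[[[4.8,1,0],[0,0,0]],[[4.8,1,0],[0,0,0]],[[4.8,1,0],[0,0,0]],[[4.8,1,0],[0,0,0]],[[4.8,1,0],[0,0,0]]]'
python3 -c "
from h import *
st(); go([.5155,.2305,.10],5)"
```

```text
clock: 12.8
tcp_pos: [0.5144, 0.1469, 0.1839]
orientation: [2.122, 2.316, 0.001]
contact_force: [1.4, -0.2, 0.7]
grip_width: 0.0601
gripper_force: 0.0
12.8 tcp [0.5144 0.1469 0.1839] y-yaw 5.02 z [ 0.001  0.    -1.   ] F [ 1.4 -0.2  0.7] w 0.0601 g 0.0 j [-0.76  0.32  0.45  1.96 -0.17  0.9  -0.14]
turn [ 0.001 -0.     0.   ] shift before [8.32 0.84 8.4 ] after [8.32 0.84 8.39]
```

```bash
python3 -m crank '[[[4,0.4,1.5],[0,0,0]],[[2.5,0.3,2.5],[0,0,0]],[[1.3,0,2.5],[0,0,0]],[[0,0,1.5],[0,0,0]],[[0,0,0],[0,0,0]]]' > /dev/null
python3 -m crank '[[[0,0,0],[0,0,0]],[[0,0,0],[0,0,0]]]' >/dev/null
python3 - <<'E'
from h import *
st(); go([.5155,.2305,.007],5)
p,d=optics.grab_frame("top");q,e=optics.grab_frame("side"); np.savez("c1.npz",p=p,d=d,q=q,e=e)
X=monitor.get_obs()["tcp_pos"];a,b=pix("side",X)[0].astype(int);print(a,b)
c=lambda p,u,v:cv2.resize(p[v-45:v+45,u-45:u+45],(396,396),interpolation=cv2.INTER_CUBIC)
cv2.imwrite("pics/c1.png",np.hstack([c(p,355,215),c(q,a,b+15)])[:,:,::-1])
E
```

```text
13.5 tcp [0.5157 0.2223 0.1044] y-yaw 4.91 z [ 0.002  0.001 -1.   ] F [ 0.1 -0.3 -0.1] w 0.0598 g 0.0 j [-0.81  0.47  0.38  1.96 -0.25  0.75 -0.2 ]
turn [ 0.002 -0.001 -0.002] shift before [0.82 0.03 9.74] after [0.82 0.05 9.74]
243 317
```

View pics/c1.png

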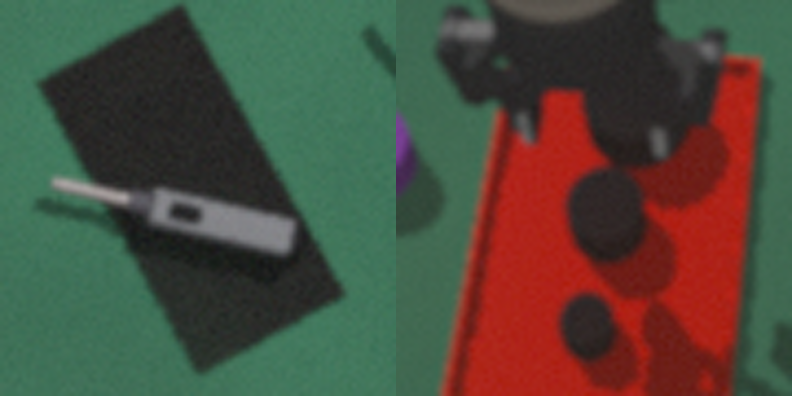

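The duster lies flat on the mat at (220,220). The fingertips at (525,128) and (660,140) are square to the middle cap at (607,213). I descend and grip.

```bash
python3 -m crank '[[[0.8,0,2.5],[0.002,0,0]],[[0,0,3],[0,0,0]],[[0,0,2.2],[0,0,0]],[[0,0,1.2],[0,0,0]],[[0,0,0.75],[0,0,0]]]' > /dev/null
python3 -m crank '[[[0,0,0],[0,0,0]],[[0,0,0],[0,0,0]]]'
python3 -m crank '[[[0,0,0],[0,0,0]],[[0,0,0],[0,0,0]],[[0,0,0],[0,0,0]],[[0,0,0],[0,0,0]],[[0,0,0],[0,0,0]]]' 3.4 70
python3 -c "
from h import *
st()"
```

```text
clock: 14.3
tcp_pos: [0.5144, 0.2315, 0.0074]
orientation: [-2.121, -2.316, 0.0]
contact_force: [-0.1, 0.4, 0.4]
grip_width: 0.06
gripper_force: 0.0
clock: 14.8
tcp_pos: [0.5145, 0.2317, 0.0078]
orientation: [-2.121, -2.316, -0.001]
contact_force: [-1.1, -0.9, 4.8]
grip_width: 0.0416
gripper_force: 70.6
14.8 tcp [0.5145 0.2317 0.0078] y-yaw 5.04 z [-0.     0.001 -1.   ] F [-1.1 -0.9  4.8] w 0.0416 g 70.6 j [-0.76  0.63  0.3   1.99 -0.33  0.57 -0.15]
```

```bash
python3 -m crank '[[[0,0,-1.5],[0,0,0]],[[0,0,-3],[0,0,0]],[[0,0,-4],[0,0,0]],[[0,0,-4],[0,0,0]],[[0,0,-2.5],[0,0,0]]]'
python3 -c "
from h import *
st(); go([.596,.021,.155],5)"
```

```text
clock: 15.3
tcp_pos: [0.5152, 0.2317, 0.1608]
orientation: [-2.122, -2.316, -0.005]
contact_force: [0.2, 1.7, -0.5]
grip_width: 0.0422
gripper_force: 70.8
15.3 tcp [0.5152 0.2317 0.1608] y-yaw 5.01 z [ 0.002  0.002 -1.   ] F [ 0.2  1.7 -0.5] w 0.0422 g 70.8 j [-0.86  0.4   0.42  1.92 -0.21  0.87 -0.25]
turn [ 0.002 -0.002  0.   ] shift before [-21.69   6.21   0.54] after [-21.69   6.22   0.58]
```

```bash
python3 -m crank '[[[-3,0.9,0],[0,0,0]],[[-4.5,1.3,0],[0,0,0]],[[-4.5,1.3,0],[0,0,0]],[[-4.5,1.3,0],[0,0,0]],[[-3.5,0.9,0],[0,0,0]]]' >/dev/null
python3 -m crank '[[[-1.7,0.5,0.3],[0,0,0]],[[0,0,0],[0,0,0]],[[0,0,0],[0,0,0]],[[0,0,0],[0,0,0]]]' >/dev/null
python3 - <<'E'
from h import *
st(); go([.596,.021,.155],5)
p,d=optics.grab_frame("top");q,e=optics.grab_frame("side"); np.savez("s1.npz",p=p,d=d,q=q,e=e)
X=monitor.get_obs()["tcp_pos"]
a,b=pix("side",X)[0].astype(int);u,v=pix("top",X)[0].astype(int);print(a,b,u,v)
c=lambda p,u,v:cv2.resize(p[v-35:v+35,u-35:u+35],(396,396),interpolation=cv2.INTER_CUBIC)
cv2.imwrite("pics/s1.png",np.hstack([c(p,u,v),c(q,a,b+10)])[:,:,::-1])
W=cloud("side",e);W[e==0]=9
near=np.hypot(W[...,0]-.596,W[...,1]-.022)<.05
for n,lo,hi in(("captop",.178,.200),("flange",.072,.083),("mid",.125,.178)):
    P=W[near&(W[...,2]>lo)&(W[...,2]<hi)]
    if len(P): print(n,len(P),P.mean(0).round(4),((P.min(0)+P.max(0))/2).round(4),(np.ptp(P,axis=0)).round(3),P.min(0).round(4),P.max(0).round(4))
E
```

```text
16.2 tcp [0.5945 0.0225 0.1538] y-yaw 5.16 z [-0.002  0.001 -1.   ] F [-0.  -0.2  0.9] w 0.0418 g 70.8 j [-0.48  0.46  0.45  1.85 -0.25  0.89  0.18]
turn [-0.002 -0.001  0.003] shift before [-0.16  0.13 -0.12] after [-0.16  0.14 -0.12]
231 230 241 164
captop 258 [0.5948 0.0274 0.1859] [0.5947 0.0237 0.189 ] [0.074 0.044 0.022] [0.5575 0.0018 0.178 ] [0.6318 0.0455 0.2   ]
flange 188 [0.5929 0.0292 0.078 ] [0.5971 0.0206 0.0778] [0.062 0.061 0.01 ] [ 0.566  -0.0098  0.0726] [0.6282 0.0511 0.083 ]
mid 147 [0.5899 0.0364 0.1665] [0.5937 0.0291 0.1643] [0.069 0.034 0.027] [0.5592 0.0122 0.151 ] [0.6282 0.0461 0.1777]
```

View pics/s1.png

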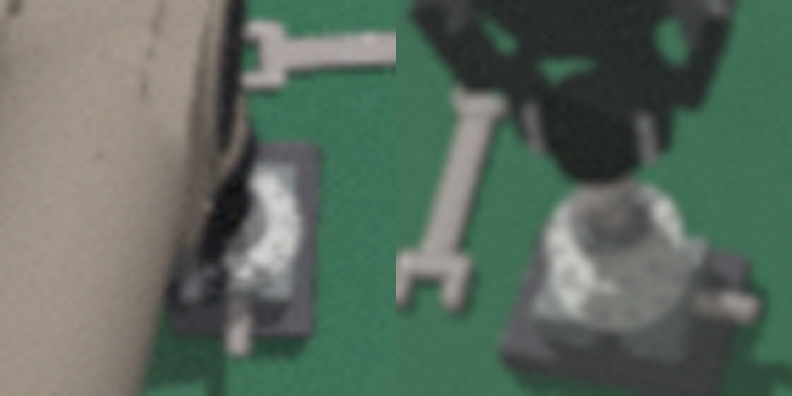

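Run:
```python
from h import *
from scipy.optimize import least_squares
def fit(P,r,x0):
    s=least_squares(lambda c:np.hypot(P[:,0]-c[0],P[:,1]-c[1])-r,x0,loss="soft_l1",f_scale=.001); return s.x.round(4),len(P),np.sqrt(np.mean(s.fun**2)).round(4)
e=np.load("s1.npz")["e"];e0=np.load("side0.npz")["d"]
W=cloud("side",e);W[e==0]=9;W0=cloud("side",e0);W0[e0==0]=9
sel=lambda W,c,R,lo,hi:W[(np.hypot(W[...,0]-c[0],W[...,1]-c[1])<R)&(W[...,2]>lo)&(W[...,2]<hi)]
P=sel(W,(.595,.022),.03,.153,.182); P=P[abs(P[:,0]-.5945)<.015]; print("cap held",fit(P,.022,[.595,.022]))
P=sel(W0,(.515,.231),.03,.018,.036); print("cap tray",fit(P,.022,[.515,.231]))
P=sel(W0,(.597,.021),.045,.079-.006,.0765); print("flange",fit(P,.033,[.597,.021]))
for WW in(W,W0):
    P=sel(WW,(.597,.021),.03,.098,.118);P=P[np.hypot(P[:,0]-.597,P[:,1]-.021)<.018]; print("stud",fit(P,.0115,[.597,.021]))
# image silhouette columns: pixels of cap/stud axes predicted
for X in([.5945,.0217,.165],[.597,.0205,.115],[.596,.0205,.115]): print(X,pix("side",X))
```

```text
cap held (array([0.5948, 0.0216]), 80, np.float64(0.0019))
cap tray (array([0.516 , 0.2302]), 55, np.float64(0.0009))
flange (array([0.5977, 0.0139]), 35, np.float64(0.0053))
stud (array([0.5967, 0.0199]), 71, np.float64(0.0029))
stud (array([0.5961, 0.0203]), 84, np.float64(0.0029))
[0.5945, 0.0217, 0.165] [[231.23498503 227.70105691]]
[0.597, 0.0205, 0.115] [[232.51217142 238.68311943]]
[0.596, 0.0205, 0.115] [[232.88023698 238.73989999]]
```

```bash
python3 -c "
from h import *
go([.5965,.0206,.128],5)"
python3 -m crank '[[[-0.2,0.2,0.4],[0,0,0]],[[0,0,0.8],[0,0,0]],[[0,0,0.8],[0,0,0]],[[0,0,0.5],[0,0,0]],[[0,0,0],[0,0,0]]]'
python3 -m crank '[[[0,0,0],[0,0,0]],[[0,0,0],[0,0,0]]]' >/dev/null
python3 -c "
from h import *
st(); go([.5965,.0206,.118],5)"
```

```text
turn [-0.002 -0.001  0.003] shift before [-0.2   0.18  2.56] after [-0.2   0.18  2.56]
clock: 16.8
tcp_pos: [0.5961, 0.0189, 0.1271]
orientation: [-2.12, -2.315, 0.005]
contact_force: [-0.4, 0.5, -1.1]
grip_width: 0.042
gripper_force: 70.8
17.0 tcp [0.5971 0.0188 0.1286] y-yaw 5.04 z [-0.002 -0.    -1.   ] F [-0.3  0.3 -1. ] w 0.0419 g 70.8 j [-0.46  0.5   0.44  1.86 -0.27  0.85  0.2 ]
turn [-0.002 -0.     0.001] shift before [ 0.18 -0.05  1.06] after [ 0.18 -0.05  1.06]
```

```bash
python3 -m crank '[[[0.15,-0.05,0.3],[0,0,0]],[[0,0,0.3],[0,0,0]],[[0,0,0.2],[0,0,0]],[[0,0,0],[0,0,0]],[[0,0,0],[0,0,0]]]'
python3 -c "
from h import *
st(); go([.5965,.0206,.116],5)"
```

```text
clock: 17.5
tcp_pos: [0.5963, 0.0203, 0.1203]
orientation: [-2.121, -2.316, 0.002]
contact_force: [0.1, -0.5, 0.1]
grip_width: 0.042
gripper_force: 70.8
17.5 tcp [0.5963 0.0203 0.1203] y-yaw 5.04 z [-0.002 -0.    -1.   ] F [ 0.1 -0.5  0.1] w 0.042 g 70.8 j [-0.46  0.51  0.43  1.87 -0.28  0.83  0.2 ]
turn [-0.002  0.     0.001] shift before [0.03 0.03 0.43] after [0.03 0.03 0.43]
```

```bash
python3 -m crank '[[[0.03,0,0.2],[0,0,0]],[[0,0,0.2],[0,0,0]],[[0,0,0],[0,0,0]]]'
python3 -m crank '[[[0,0,0.15],[0,0,0]],[[0,0,0],[0,0,0]]]'
python3 -m crank '[[[0,0,0.15],[0,0,0]],[[0,0,0],[0,0,0]]]'
```

```text
clock: 17.8
tcp_pos: [0.5963, 0.0205, 0.1162]
orientation: [-2.121, -2.316, 0.002]
contact_force: [0.3, -1.1, -0.8]
grip_width: 0.0422
gripper_force: 70.8
clock: 18.0
tcp_pos: [0.5968, 0.0203, 0.1152]
orientation: [-2.122, -2.316, 0.001]
contact_force: [1.4, -1.0, 3.0]
grip_width: 0.0421
gripper_force: 71.1
clock: 18.2
tcp_pos: [0.5972, 0.02, 0.1142]
orientation: [2.122, 2.316, -0.0]
contact_force: [0.4, -2.1, 4.4]
grip_width: 0.042
gripper_force: 71.4
```

```bash
python3 -m crank '[[[-0.04,0,0.15],[0,0,0]],[[0,0,0.1],[0,0,0]]]'
python3 -m crank '[[[0,0,0.15],[0,0,0]],[[0,0,0.1],[0,0,0]]]'
python3 -m crank '[[[0,0,0.1],[0,0,0]],[[0,0,0.1],[0,0,0]]]'
```

```text
clock: 18.4
tcp_pos: [0.5976, 0.0198, 0.1123]
orientation: [2.122, 2.316, 0.001]
contact_force: [0.2, -0.6, 8.5]
grip_width: 0.0416
gripper_force: 71.7
clock: 18.6
tcp_pos: [0.5969, 0.0199, 0.1089]
orientation: [-2.122, -2.316, 0.001]
contact_force: [1.0, -1.7, 2.9]
grip_width: 0.0421
gripper_force: 71.1
clock: 18.8
tcp_pos: [0.5965, 0.0199, 0.1063]
orientation: [-2.121, -2.316, 0.002]
contact_force: [2.0, -1.7, 0.6]
grip_width: 0.0418
gripper_force: 70.9
```

```bash
python3 -m crank '[[[-0.04,0,0.2],[0,0,0]],[[0,0,0.15],[0,0,0]],[[0,0,0],[0,0,0]]]'
python3 -m crank '[[[0,0,0.1],[0,0,0]],[[0,0,0],[0,0,0]]]'
python3 -m crank '[[[0,0,0.1],[0,0,0]],[[0,0,0],[0,0,0]]]'
python3 -m crank '[[[0,0,0.1],[0,0,0]],[[0,0,0],[0,0,0]]]'
```

```text
clock: 19.1
tcp_pos: [0.5958, 0.0199, 0.1018]
orientation: [-2.12, -2.316, 0.004]
contact_force: [3.9, -1.0, -6.9]
grip_width: 0.0416
gripper_force: 71.7
clock: 19.3
tcp_pos: [0.5959, 0.0199, 0.1015]
orientation: [-2.12, -2.316, 0.003]
contact_force: [2.7, -1.0, -6.1]
grip_width: 0.0419
gripper_force: 72.0
clock: 19.5
tcp_pos: [0.596, 0.02, 0.101]
orientation: [-2.12, -2.316, 0.002]
contact_force: [0.5, 0.6, -0.8]
grip_width: 0.0421
gripper_force: 72.4
clock: 19.7
tcp_pos: [0.5961, 0.02, 0.1001]
orientation: [-2.12, -2.316, 0.002]
contact_force: [-1.2, 0.6, 3.1]
grip_width: 0.0419
gripper_force: 72.8
```

```bash
python3 -m crank '[[[0,0,0.08],[0,0,0]],[[0,0,0],[0,0,0]],[[0,0,0],[0,0,0]]]'
python3 -m crank '[[[0,0,0.08],[0,0,0]],[[0,0,0],[0,0,0]],[[0,0,0],[0,0,0]]]'
```

```text
clock: 20.0
tcp_pos: [0.5961, 0.02, 0.0993]
orientation: [-2.12, -2.316, 0.002]
contact_force: [-2.2, -0.5, 4.3]
grip_width: 0.0416
gripper_force: 73.0
clock: 20.3
tcp_pos: [0.5961, 0.02, 0.0987]
orientation: [-2.12, -2.316, 0.002]
contact_force: [-4.4, -0.3, 6.6]
grip_width: 0.0419
gripper_force: 73.3
```

```bash
python3 -m crank '[[[0,-0.03,0.06],[0,0,0]],[[0,0,0],[0,0,0]],[[0,0,0],[0,0,0]],[[0,0,0],[0,0,0]],[[0,0,0],[0,0,0]]]'
python3 - <<'E'
from h import *
F=[];Z=[]
for i in range(4):
    p,d=optics.grab_frame("side"); o=monitor.get_obs();F.append(o["contact_force"]);Z.append(o["tcp_pos"])
print(np.mean(F,0).round(2),np.mean(Z,0).round(5),o["clock"])
q,_=optics.grab_frame("top")
c=lambda p,u,v,h:cv2.resize(p[v-h:v+h,u-h:u+h],(396,396),interpolation=cv2.INTER_CUBIC)
cv2.imwrite("pics/f1.png",np.hstack([c(q,250,180,150),c(p,235,245,35)])[:,:,::-1])
E
```

```text
clock: 20.8
tcp_pos: [0.5961, 0.02, 0.0984]
orientation: [-2.121, -2.316, 0.001]
contact_force: [-2.5, -0.1, 7.6]
grip_width: 0.0418
gripper_force: 73.3
[-3.07 -0.05  7.91] [0.59613 0.01999 0.09835] 21.0
```

View pics/f1.png

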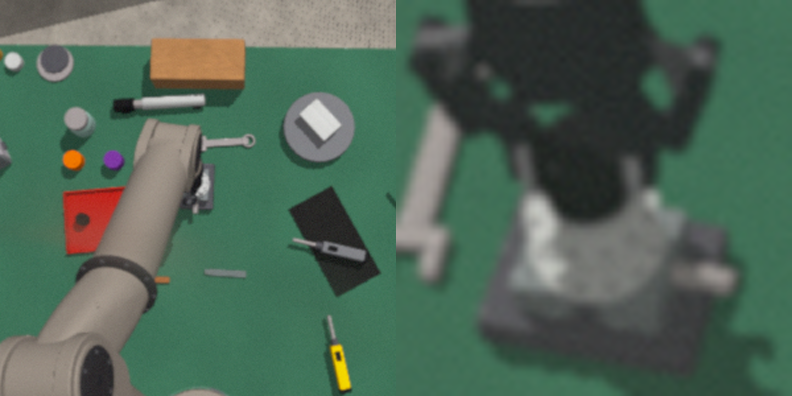

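The pictures show the cap seated on the boss at right crop (585,190), with the duster on its mat at left crop (335,248). A net push of 7.9 N and the tool height both give about 2.4 mm of ring travel, so I hand in.

```bash
python3 -c "
from h import *
st(); print(r.hand_in())"
```

```text
21.05 tcp [0.5961 0.02   0.0984] y-yaw 5.04 z [-0.002  0.    -1.   ] F [-3.4  1.   7.8] w 0.0418 g 73.3 j [-0.45  0.54  0.42  1.88 -0.3   0.79  0.21]
the job is handed in; nothing more can be done
None
```

The job is handed in at 21 s on the robot's clock: I blew the stud clean for about 3 s from 41 mm, laid the duster flat back on its mat, and clicked the middle cap on; it is still gripped and pressing the ring in by an estimated 2.4 mm, and no verdict came back.

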